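# Hang the dial plate on the spring-clip hook, dial outward

### The arm

A 6-joint arm with a two-finger parallel gripper is mounted at the origin on the work surface. World frame = base frame: x ahead of the robot, y to its left, z up, the work surface at z = 0. Lengths are in m, angles in rad, forces in N, time in s.
With the tool pointing down it reaches from about 0.375 to 0.825 m from the base axis. Payload 5.5 kg.
Tool frame: the origin (TCP) lies at the very end of the fingers, on their centre line; the grasp point (between the pads) lies 19 mm behind it (grip_point_offset is the distance from the TCP to the grasp point, in m); z points along the fingers, y is the line along which they close (so a half turn about z gives the same grasp; the last joint's range is limited). The gripper opens to 85 mm and grips with 20 to 120 N. Pads are 22 mm wide; open, the fingers measure 114 mm over their backs; the gripper's body (76 mm by 85 mm) begins 54 mm behind the grasp point. The pads swing forward as they close: fully open they stand 13 mm farther back than shut.
Start: joints at [1.116, 0.314, -0.047, 1.21, 0, 1.571], TCP at [0.264, 0.539, 0.231] pointing down, gripper open.
Joint ranges: [-2.67, 2.67], [-0.69, 1.73], [-1.03, 1.25], [-2.08, 2.16], [-1.42, 1.45], [-3.14, 3.14]. Speed limits (rad/s): [2.39, 2.39, 3.01, 3.14, 3.14, 3.14].

### API

Orientations are given as a rotation vector (axis times angle).
In Python, from workcell import * gives the robot as it stands. The module is installed in compiled form; this text tells all that it offers.
- The arm moves only by the tool move_arm, never from a script. Its arguments are lists of equal length, an entry for each row: "jaw": the finger opening in m, from 0 to 0.0854; "offset": the shift along the world's x, y, z in m, a list of three; "roll": the turn about the world's z in degrees. In form: {"jaw": [jaw, ...], "offset": [[dx, dy, dz], ...], "roll": [roll, ...]}. A call has 1 to 8 rows; each row shifts and turns the commanded pose from where the row before left it; what a row does not reach is not made up. A row lasts 1/8 s, in which the tool goes at most 62.5 mm and 10.7 degrees, less where a joint would pass 70% of its speed; a pose out of reach is approached as far as the arm can. A call is refused whole if a number of a shift passes 0.0625 or a number of a turn 10.7, either way. A call with a gripper value outside its range is refused whole. The fingers move at their own pace and stop on an object; "grip_force" is the grip in N (left out, the last holds). Time passes only in rows, so rows that do not move let the fingers close. It gives the time, the measured TCP pose, the force, the opening and the grip force at its end, in the units of the state.
- get_state(): the state, without advancing time (a new reading comes with each control period).
- camera(name): name is "scene" or "top" or "wrist"; returns (picture, depth): 480x640x3 uint8, blue, green, red; 480x640 float32, m along the optical axis (not along the pixel's ray), 0 where there is no reading.
- calibration(name): a dict with "fx", "fy", "cx", "cy" (pixels), "view" (4x4, takes a point from world to camera coordinates). Camera axes: x right, y down, z forward; pixel columns grow to the right and rows downward; lengths in m; the calibration is good to about 2 mm. A picture is of the moment at which its call begins: read the wrist's pose just before it. calibration takes no time and is no camera call; for the wrist camera it gives the pose at the moment of the call.
- job_done(): hands the job in; it is judged then, once.
The state is a dict: "t": time; "joint_pos": joint angles; "qvel": joint speeds; "joint_efforts": joint torques, N m; "ee_pos": TCP position; "eef_rot": TCP orientation; "force": force on the tool from outside, world axes, zero at the start; "wrist_torque": the same for the moment, N m; "opening": finger opening in m; "finger_force": force on a finger pad.
Only numpy, scipy, OpenCV 4.12 (cv2) and the standard library are available. Lean on these libraries where they do the work, as an engineer would, in place of code of your own. Each camera call takes 0.05 s, during which the arm holds its last target. There are 200 camera calls.

### The job

Lift the dial plate out of its slotted holder and hang it by its window on the spring-clip hook of the stand, with the dial facing outward, away from the stand's post. Push it back gently against the sprung clip until it clears the hook's upturned lip, press it down until it sits fully home on the bar behind the lip, upright and square, then let go; never press hard on the stand (35 N is too much), and leave the bottle, the tube rack and the tip box where they are.

Things in the scene. Friction and masses are not known exactly. Their poses are not given: they have to be found in the camera images.
- plate_mid (a point): Centre of the dial plate: grey plastic, 10 mm thick (x), 60 mm wide (y), 125 mm tall (z), 90 to 185 g. Its x axis points out of its plain back; the dial (white disc, dark rim, ticks, pointer) is on the -x face. It stands upright in the holder, dial to either side. Hold it from above by its two side edges, 60 mm apart.
- plate_window (a point): Centre of the plate's window, 37.5 mm above the plate's centre, axes as there: a rectangular through hole 22 mm wide (y) and 26 mm high. The solid bridge above it is 12 mm high, up to the plate's top edge.
- plate: The same dial plate; origin at the centre of its underside, axes as for its centre. The dial, 49 mm across, lies 52 mm above the underside and stands out 3 mm at most.
- holder: Fixed white plastic block 60 x 100 x 35 mm (x, y, z), origin at the centre of its underside. A slot 14 mm (x) by 66 mm (y), 27 mm deep, open at the top, holds the plate's lower edge; the plate may be stood back in it to be regrasped.
- stand: Fixed hook stand: grey foot 110 x 110 x 12 mm centred 10 mm to +x, aluminium post 24 x 30 mm, 175 mm tall; origin on the table under the post's centre. The hook points outward along the stand's -x axis. When the plate hangs fully home, its top is 12 mm above the bar's top and its centre 114.5 mm above the table.
- post_mark (a point): Point on the post's centre line at the height of the bar's top, 165 mm above the table; axes as the stand's. The steel bar (14 mm wide, 6 mm thick) runs out along -x to an upturned lip 14 mm wide, 5 mm thick, 12 mm high above the bar. The bar's setting in the post is not measured: the lip's inner face may be 36 to 76 mm out from here, so find it by feel.
- post_top (a point): Centre of the post's top, 175 mm above the table. In front of the post a sprung steel clip, 40 mm wide, 1 to 16 mm above the bar's top, rests 4 mm from the lip's inner face: the 10 mm plate goes in only with the clip pushed postward over 6 mm; hard stop at 11 mm. Spring 4.5 N at rest, 6.3 N at 6 mm, 7.8 N at 11 mm. Friction from its pinch keeps the plate from dropping home by its own weight.
- reagent: Clear bottle with blue cap, 60 mm across, 120 mm tall, standing by; leave alone. Origin at its underside.
- tuberack: Yellow tube rack 90 x 130 x 30 mm; leave alone. Origin at its underside.
- tipbox: White tip box with blue lid, 87 x 122 x 68 mm; leave alone. Origin at its underside.
Things that resemble listed ones, but are neither listed nor needed, are in the scene too. There is more than one size of the plate; the job needs the middle-sized.

How it is judged:
On the way, in this order (a step that is already met when the one before it is completed fails the run):
1. the plate is lifted clear of the holder (underside above 45 mm) (height (world z) of plate above 0.045 m), for 0.1 s.
2. the plate, dial outward and window level with the hook, is pushed against the clip (over 2 N) (height (world z) of plate_mid between 0.11 and 0.145 m and contact force between plate and stand above 2 N and x of stand in the frame of plate_mid above 0.02 m), for 0.1 s.
At the end, for the whole second after the job is handed in: The plate hangs on the hook bar behind the lip, at rest and released: its centre at 114.5 mm height (-4/+3 mm), upright within 0.12 rad, square to the stand within 0.15 rad and centred within 10 mm, dial outward (away from the post), resting on the hook (over 1 N) (height (world z) of plate_mid between 0.1105 and 0.1175 m and contact force between plate and stand above 1 N and angle between plate_mid's own z axis and vertical below 0.12 rad and angle between the x axis of plate_mid and the x axis of stand, either way round below 0.15 rad and x of stand in the frame of plate_mid above 0.02 m and y of plate_mid in the frame of stand between -0.01 and 0.01 m and x of plate_mid in the frame of stand below -0.025 m and linear speed of plate below 0.02 m/s); the robot touches nothing.
It fails at once if the plate is pressed on the stand, hook or clip with more than 35 N (contact force between plate and stand above 35 N).
It fails at once if the robot presses on the stand, hook or clip with more than 35 N (contact force between any of the fingers, the arm and stand above 35 N).
It fails at once if the bottle is moved by more than 20 mm (distance of reagent from where it was at the start of the episode above 0.02 m).
It fails at once if the tube rack is moved by more than 20 mm (distance of tuberack from where it was at the start of the episode above 0.02 m).
It fails at once if the tip box is moved by more than 20 mm (distance of tipbox from where it was at the start of the episode above 0.02 m).
It also fails if it takes over 61 s, if anything falls off the work surface, if the arm or the gripper's body presses on something with over 40 N, if the wrist force passes 120 N, or if a joint passes its speed limit or range.

## Working session

There is one attempt and no reset: what is moved stays moved. The work goes in short steps, Python scripts to look and compute and a tool call to move; the robot and the scene stay as the last step left them, time stands still between calls to the robot, and variables do not carry over. Pictures are saved under pics/ and viewed, at most 10 in all, crops included, and the job is handed in when it is done.

Besides the shell and the picture viewer there is one more tool, called after "Request:" as name(argument=value, ...) on one line, values as JSON. move_arm: Moves the arm, as the interface text tells. Its arguments: {"type":"object","properties":{"jaw":{"type":"array","items":{"type":"number"}},"offset":{"type":"array","items":{"type":"array","items":{"type":"number"}}},"roll":{"type":"array","items":{"type":"number"}},"grip_force":{"type":"number"}},"required":["jaw","offset","roll"]}

```bash
mkdir -p pics
cat > h.py <<'E'
from workcell import *
import numpy as np, cv2
def pts(name,d):
    c=calibration(name); v,u=np.mgrid[:480,:640]
    P=np.stack([(u-c['cx'])/c['fx']*d,(v-c['cy'])/c['fy']*d,d,np.ones_like(d)],-1)
    return (P@np.linalg.inv(c['view']).T)[...,:3]
E
python3 - <<'E'
from h import *
for n in ("scene","top"):
    im,d=camera(n); cv2.imwrite(f'pics/{n}0.png',im); np.save(n+'0.npy',pts(n,d)*(d>0)[...,None])
s=get_state();print(s['t'],s['ee_pos'],s['eef_rot'],s['force'],s['opening'])
for n in ("scene","top"):
    print(n,np.linalg.inv(calibration(n)['view'])[:3,3])
E
```

```text
0.1 [0.26331878 0.53855172 0.23052753] [-7.08120993e-01 -3.06039381e+00  2.36478903e-03] [-0.00716145 -0.30190689  0.0356808 ] 0.08524264699699352
scene [1.46332023 0.00805746 0.94677961]
top [0.46636688 0.01211619 1.58529085]
```

View pics/scene0.png

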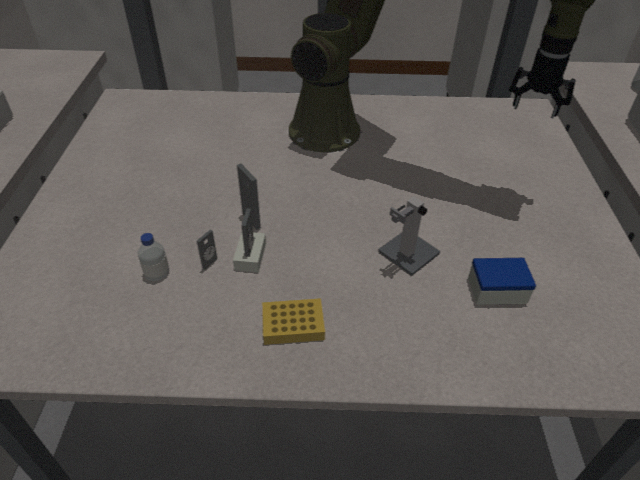

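View pics/top0.png

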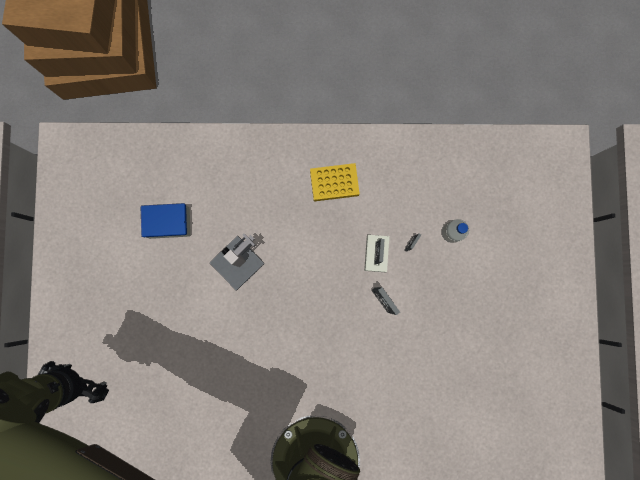

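The plates that could be confused, as scene pixel / top pixel:
- In the holder: (247,238) / (378,252). This is the middle one, and the one I want.
- Taller, free-standing: (249,195) / (385,298).
- Small: (207,250) / (412,242).

The stand is at top (237,262), with its hook towards (258,240).

Run:
```python
from h import *
T=np.load('top0.npy'); S=np.load('scene0.npy')
def rect(A,reg,zlo,zhi,lab):
    r=A[reg[1]:reg[3],reg[0]:reg[2]].reshape(-1,3); m=(r[:,2]>zlo)&(r[:,2]<zhi); p=r[m]
    if len(p)<5: print(lab,len(p));return
    (c,sz,a)=cv2.minAreaRect(p[:,:2].astype(np.float32)*1000)
    print(lab,len(p),np.round(c,1),np.round(sz,1),round(a,1),'z',np.round(p[:,2].max()*1e3,1),np.round(np.median(p[:,2])*1e3,1))
rect(T,(355,225,395,278),.025,.045,'holder'); rect(T,(355,225,395,278),.10,.16,'plate top T')
rect(S,(225,155,275,275),.025,.045,'holder S'); rect(S,(235,205,260,262),.05,.16,'plate S')
rect(T,(200,225,275,295),.006,.02,'foot'); rect(T,(200,225,275,295),.172,.19,'posttop')
rect(T,(200,225,275,295),.15,.172,'bar');rect(T,(200,225,275,295),.172,.184,'lip?')
rect(S,(375,195,445,280),.006,.02,'foot S');rect(S,(375,195,445,280),.172,.19,'posttop S');rect(S,(375,195,445,280),.155,.172,'bar S')
rect(T,(368,275,405,320),.1,.3,'big'); rect(T,(400,228,425,255),.04,.2,'small')
rect(T,(440,215,475,245),.05,.2,'bottle'); rect(T,(135,200,195,240),.05,.2,'tipbox')
im=cv2.imread('pics/scene0.png'); a=cv2.resize(im[155:280,190:280],None,fx=4,fy=4,interpolation=2)
b=cv2.resize(im[190:285,370:450],None,fx=4.5,fy=4.5,interpolation=2); h=max(len(a),len(b))
z=lambda q:cv2.copyMakeBorder(q,0,h-len(q),0,0,0)
cv2.imwrite('pics/crop.png',np.hstack([z(a),z(b)]));
```

```text
holder 577 [ 569.7 -169.6] [ 60.8 100.1] 85.7 z 44.9 35.1
plate top T 118 [ 570.4 -170. ] [10.9 58.8] 85.3 z 141.5 131.3
holder S 703 [ 516.7 -177.1] [216.6  70.4] 2.3 z 44.7 33.1
plate S 453 [ 520.9 -172.4] [161.1  32.9] 4.8 z 135.3 88.7
foot 1368 [552.6 222.1] [195.  208.2] 0.0 z 20.0 11.8
posttop 192 [573.9 195.8] [40.9 84.5] 39.7 z 189.1 176.0
bar 205 [575.  198.4] [45.6 83.3] 41.2 z 171.9 167.0
lip? 183 [573.9 195.8] [40.9 84.5] 39.7 z 184.0 175.8
foot S 1100 [542.1 218.3] [112.  114.7] 44.5 z 19.6 10.1
posttop S 163 [575.  191.9] [45.2 87.3] 41.4 z 182.1 174.4
bar S 332 [574.4 193.2] [48.3 89.5] 42.1 z 172.0 166.0
big 242 [ 439.4 -182.3] [77.8 15.3] 35.7 z 170.2 161.1
small 104 [ 598.2 -264.5] [10.  46.8] 56.3 z 104.3 91.1
bottle 419 [ 630.5 -385. ] [58.8 57.7] 1.5 z 125.9 85.9
tipbox 1456 [657.6 417.9] [ 88.  123.2] 3.5 z 79.9 68.5
```

View pics/crop.png

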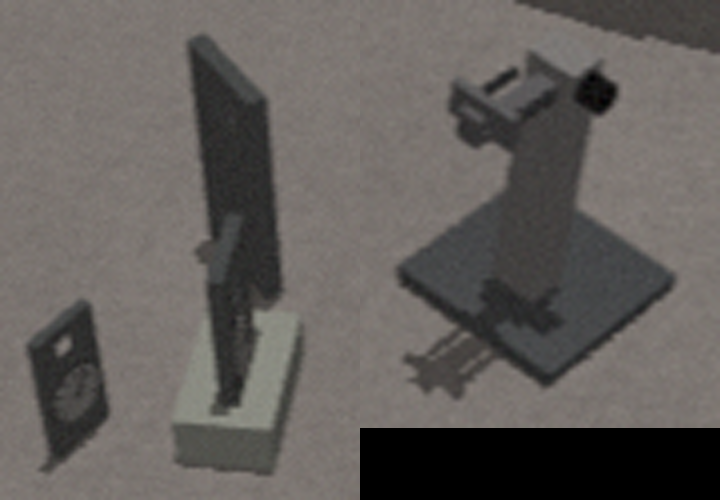

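The crop shows the plate in the holder with dial markings on its right (+y) face, around crop (240,300). The stand's hook points towards the camera-left side, with a knob behind the post. I'll move over the plate and check it from there.

Request:
move_arm(jaw=[0.085,0.085,0.085,0.085,0.085,0.085,0.085,0.085], offset=[[0.019,-0.044,0],[0.019,-0.044,0],[0.019,-0.044,0],[0.019,-0.044,0],[0.019,-0.044,0],[0.019,-0.044,0],[0.019,-0.044,0],[0.019,-0.044,0]], roll=[7,7,7,7,7,7,7,7])

```text
t: 1.1
ee_pos: [0.4157, 0.1855, 0.2311]
eef_rot: [0.818, -3.033, 0.0]
force: [0.5, 0.5, 0.2]
opening: 0.085
finger_force: 0.0
```

Request:
move_arm(jaw=[0.085,0.085,0.085,0.085,0.085,0.085,0.085,0.085], offset=[[0.019,-0.044,0],[0.019,-0.044,0],[0.019,-0.044,0],[0.019,-0.044,0],[0.019,-0.044,0],[0.019,-0.044,0],[0.019,-0.022,0],[0,0,0]], roll=[7,7,7,7,7,7,7,7])

```text
t: 2.1
ee_pos: [0.5493, -0.1009, 0.2305]
eef_rot: [2.143, -2.297, -0.001]
force: [0.3, 0.6, -0.4]
opening: 0.085
finger_force: 0.0
```

```bash
cat >> h.py <<'E'
from scipy.spatial.transform import Rotation as Ro
def st():
    s=get_state(); y=Ro.from_rotvec(s['eef_rot']).as_matrix()
    print('t',round(s['t'],2),'tcp',np.round(np.array(s['ee_pos'])*1e3,1),'yaw',round(np.degrees(np.arctan2(y[1,1],y[0,1])),1),'F',np.round(s['force'],1),'open',round(s['opening']*1e3,1),'q6',round(s['joint_pos'][5],2),'ff',s['finger_force'])
    return s
E
python3 - <<'E'
from h import *
st(); c=calibration('wrist'); im,d=camera('wrist'); P=pts('wrist',d); cv2.imwrite('pics/w1.png',im); np.save('w1.npy',P*(d>0)[...,None])
def rect(p,lab):
    (q,sz,a)=cv2.minAreaRect(p[:,:2].astype(np.float32)*1000); print(lab,len(p),np.round(q,1),np.round(sz,1),round(a,1))
p=P[d>0]; near=np.hypot(p[:,0]-.57,p[:,1]+.17)<.08
for lo,hi,l in((.12,.145,'top'),(.03,.04,'holder')): rect(p[near&(p[:,2]>lo)&(p[:,2]<hi)],l)
# stand foot
from scipy import ndimage
for n in('scene','top'):
    A=np.load(n+'0.npy'); m=(np.abs(A[...,2]-.0115)<.006)&(np.hypot(A[...,0]-.545,A[...,1]-.215)<.09)
    m=cv2.morphologyEx(m.astype(np.uint8),cv2.MORPH_OPEN,np.ones((3,3)))
    _,lab,stt,_=cv2.connectedComponentsWithStats(m); k=1+stt[1:,4].argmax(); rect(A[lab==k],n+' foot')
    m=(np.abs(A[...,2]-.175)<.012)&(np.hypot(A[...,0]-.56,A[...,1]-.2)<.08); p=A[m]; 
    for b in range(152,190,4):
        q=A[(np.abs(A[...,2]*1e3-b-2)<2)&(np.hypot(A[...,0]-.56,A[...,1]-.2)<.1)]
        u=(q[:,:2]-[.549,.211])@np.array([[.695,.719],[-.719,.695]]); print(b,len(q),np.round(np.percentile(u*1e3,[2,50,98],axis=0).T,0).tolist())
E
```

```text
t 2.1 tcp [ 549.3 -100.9  230.5] yaw 176.0 F [ 0.3  0.6 -0.4] open 85.0 q6 -1.68 ff 0.0
top 1388 [ 570.1 -171.5] [ 9.8 59.7] 86.3
holder 5366 [ 568.3 -171.2] [ 60.1 100.2] 85.8
scene foot 1080 [542.  218.6] [112.2 114.2] 44.3
152 13 [[-4.0, 8.0, 13.0], [-9.0, 14.0, 29.0]]
156 23 [[-8.0, 11.0, 74.0], [-8.0, 13.0, 30.0]]
160 94 [[-2.0, 28.0, 74.0], [-15.0, 4.0, 29.0]]
164 87 [[-8.0, 27.0, 74.0], [-17.0, 7.0, 29.0]]
168 124 [[-12.0, 12.0, 74.0], [-16.0, 5.0, 28.0]]
172 108 [[-12.0, 6.0, 71.0], [-15.0, 3.0, 24.0]]
176 46 [[12.0, 63.0, 74.0], [-16.0, -1.0, 19.0]]
180 9 [[60.0, 62.0, 68.0], [-16.0, 5.0, 20.0]]Traceback (most recent call last):
  File "<stdin>", line 16, in <module>
    return _quantile_unchecked(
        a, q, axis, out, overwrite_input, method, keepdims, weights)
    return _ureduce(a,
                    func=_quantile_ureduce_func,
    ...<5 lines>...
                    overwrite_input=overwrite_input,
                    method=method)
    r = func(a, **kwargs)
    result = _quantile(arr,
                       quantiles=q,
    ...<2 lines>...
                       out=out,
                       weights=wgt)
    slices_having_nans = np.isnan(arr[-1, ...])
                                  ~~~^^^^^^^^^
IndexError: index -1 is out of bounds for axis 0 with size 0
```

View pics/w1.png

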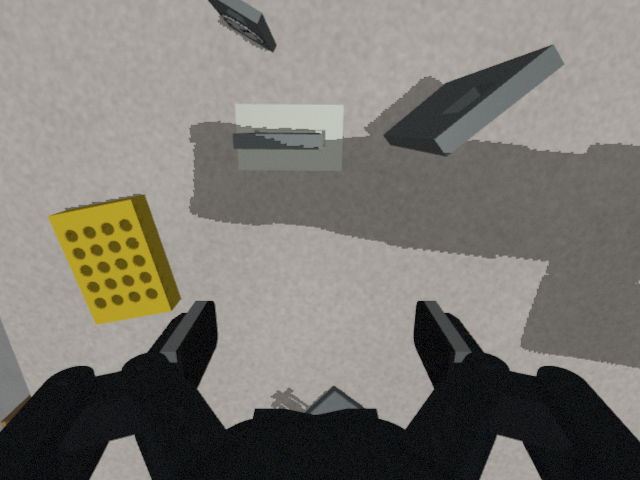

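The wrist view shows the plate in the holder at (280,140), with its top at (570,-171) mm. The yaw already matches, at 176° against 175.8°. I'll shift over it and go down.

Request:
move_arm(jaw=[0.085,0.085,0.085,0.085,0.085,0.085,0.085,0.085], offset=[[0.01,-0.035,0],[0.0107,-0.0355,0],[0,0,-0.02],[0,0,-0.03],[0,0,-0.03],[0,0,-0.02],[0,0,0],[0,0,0]], roll=[0,0,0,0,0,0,0,0])

```text
t: 3.15
ee_pos: [0.5696, -0.1694, 0.1321]
eef_rot: [-2.141, 2.299, -0.001]
force: [0.3, 0.3, 0.1]
opening: 0.0852
finger_force: 0.0
```

Run:
```python
from h import *
s=st(); im,d=camera('wrist'); P=pts('wrist',d)
p=P[d>0]; near=np.hypot(p[:,0]-.57,p[:,1]+.171)<.08
# near-vertical plate points
for lo,hi in((.12,.142),(.03,.04)):
    q=p[near&(p[:,2]>lo)&(p[:,2]<hi)]
    if len(q)>4: print(len(q),cv2.minAreaRect(q[:,:2].astype(np.float32)*1000),np.median(q[:,2]))
cv2.imwrite('pics/w2.png',im)
```

```text
t 3.15 tcp [ 569.6 -169.4  132.1] yaw 175.9 F [0.3 0.3 0.1] open 85.2 q6 -1.79 ff 0.0
4029 ((570.482421875, -172.8221435546875), (11.456591606140137, 60.12952423095703), 85.66312408447266) 0.13352408501922258
6465 ((569.2044677734375, -172.75595092773438), (60.17534637451172, 100.37242126464844), 85.54913330078125) 0.035884725434863735
```

View pics/w2.png

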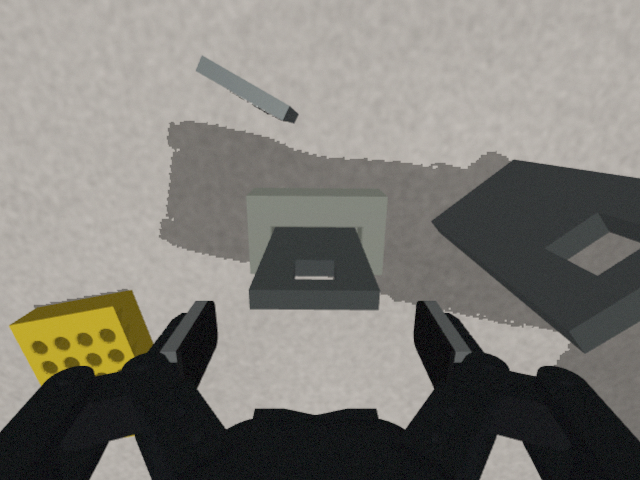

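The wrist view shows the plate's plain face, with the window at (315,270), on the -y side. The dial is therefore on +y and plate x points to about -94°. I'll go down and grip.

Request:
move_arm(jaw=[0.085,0.085,0.085,0.085,0.05,0.05,0.05,0.05], offset=[[0.0005,-0.0025,-0.02],[0,0,-0.02],[0,0,-0.004],[0,0,0],[0,0,0],[0,0,0],[0,0,0],[0,0,0]], roll=[0,0,0,0,0,0,0,0], grip_force=60)

```text
t: 4.2
ee_pos: [0.5705, -0.1723, 0.0886]
eef_rot: [-2.141, 2.298, -0.003]
force: [-2.0, 0.5, 5.8]
opening: 0.0593
finger_force: 64.5
```

Request:
move_arm(jaw=[0.05,0.05,0.05,0.05,0.05,0.05,0.05,0.05], offset=[[0,0,0],[0,0,0.01],[0,0,0.02],[0,0,0.02],[0,0,0.025],[0,0,0.025],[0,0,0.02],[0,0,0]], roll=[0,0,0,0,0,0,0,0])

```text
t: 5.2
ee_pos: [0.5709, -0.1723, 0.2092]
eef_rot: [-2.14, 2.297, -0.005]
force: [1.1, 0.2, -1.6]
opening: 0.0592
finger_force: 64.7
```

Run:
```python
from h import *
s=st(); im,d=camera('wrist'); P=pts('wrist',d)
c=np.array(s['ee_pos']); p=P[d>0]; near=(np.hypot(*(p[:,:2]-c[:2]).T)<.04)
for z in range(10,80,5):
    q=p[near&(abs(p[:,2]-c[2]-z/1e3)<.0025)]
    print(z,len(q))
# back-face plane
q=p[near&(p[:,2]-c[2]<.03)&(p[:,2]-c[2]>-.06)]
m=np.median(q,0); n=np.linalg.svd((q-m)[::3])[2][2] if len(q)<20000 else 0; print(len(q),m,n)
```

```text
t 5.2 tcp [ 570.9 -172.3  209.2] yaw 175.9 F [ 1.1  0.2 -1.6] open 59.2 q6 -1.79 ff 64.67889388790354
10 756
15 860
20 945
25 1046
30 1217
35 1755
40 2393
45 4786
50 585
55 736
60 782
65 248
70 1387
75 3338
11115 [ 0.57018251 -0.17744263  0.21329196] [0.07733927 0.99690751 0.01393015]
```

The plate is held, with the TCP at 209 mm, the plate top 44 mm above the TCP and the plate's mid-point 18 mm below it. Next I'll carry it to about 110 mm out from the post, turned by -131°.

Request:
move_arm(jaw=[0.05,0.05,0.05,0.05,0.05,0.05,0.05,0.05], offset=[[0.005,0.02,0],[0.005,0.02,0],[0.005,0.02,0],[0.005,0.02,0],[0.005,0.02,0],[0.005,0.02,0],[0.005,0.02,0],[0.005,0.02,0]], roll=[-9,-9,-9,-9,-9,-9,-9,-9])

```text
t: 6.25
ee_pos: [0.609, -0.0113, 0.2057]
eef_rot: [0.373, -3.117, -0.001]
force: [-0.6, -1.3, -0.7]
opening: 0.0588
finger_force: 64.5
```

Request:
move_arm(jaw=[0.05,0.05,0.05,0.05,0.05,0.05,0.05,0.05], offset=[[0.005,0.021,0],[0.005,0.021,0],[0.005,0.021,0],[0,0.021,0],[0,0.021,0],[0,0.021,0],[0,0.019,0],[0,0,0]], roll=[-9,-9,-9,-9,-9,-9,-5.3,0])

```text
t: 7.25
ee_pos: [0.6239, 0.1339, 0.2057]
eef_rot: [-1.207, -2.899, 0.002]
force: [-0.3, 0.4, -1.3]
opening: 0.0592
finger_force: 64.7
```

Run:
```python
from h import *
s=st(); im,d=camera('wrist'); P=pts('wrist',d)*(d>0)[...,None]; cv2.imwrite('pics/w3.png',im); np.save('w3.npy',P)
im2,d2=camera('scene'); np.save('s3.npy',pts('scene',d2)*(d2>0)[...,None])
a=cv2.resize(im2[130:290,330:490],(480,480),interpolation=2)
cv2.imwrite('pics/c3.png',np.hstack([a,cv2.resize(im,(320,240)).repeat(1,0) if 0 else cv2.copyMakeBorder(cv2.resize(im,(320,240)),0,240,0,0,0)]))
```

```text
t 7.25 tcp [623.9 133.9 205.7] yaw 44.8 F [-0.3  0.4 -1.3] open 59.2 q6 1.0 ff 64.66179945913609
```

View pics/c3.png

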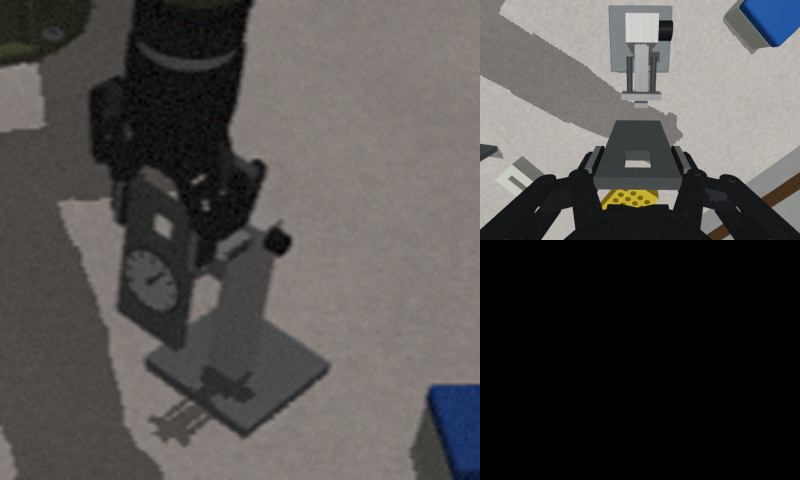

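The dial faces outward, at (150,280) in the left panel. The wrist view shows the post top, clip and lip ahead of the plate (inset (640,30) to (642,103)). Next I'll measure the lateral offset, the angle and the distance.

Run:
```python
from h import *
P=np.load('w3.npy'); im=cv2.imread('pics/w3.png')
O=np.array([.6239,.1339]); y=np.radians(44.8); t=np.array([np.cos(y),np.sin(y)]); n=np.array([-t[1],t[0]]) # n towards post
A=P[...,:2]-O; U=A@n*1e3; V=A@t*1e3; Z=P[...,2]*1e3
ok=(P[...,2]!=0)&(abs(V)<70)
def r(lab,m):
    q=np.stack([U[m],V[m]],1).astype(np.float32)
    if len(q)>5:(c,s,a)=cv2.minAreaRect(q);print(lab,len(q),np.round(c,1),np.round(s,1),round(a,1),'U',np.round(np.percentile(q[:,0],[1,99]),1),'V',np.round(np.percentile(q[:,1],[1,99]),1),'z',np.round(np.median(Z[m]),1))
g=im.astype(int); bright=g.min(-1)>200
r('post top bright',ok&bright&(Z>150)&(U>60)); r('posttop z',ok&(abs(Z-175)<4)&(U>90)&(U<150))
for u in range(20,110,5): r(f'u{u}',ok&(Z>150)&(Z<190)&(U>=u)&(U<u+5))
r('foot',ok&(abs(Z-12)<4)&(U>40)&(U<200))
r('plate',ok&(Z>210)&(abs(U)<15)&(abs(V)<35)); r('plate low',ok&(Z>140)&(Z<200)&(abs(U)<15)&(abs(V)<35))
```

```text
post top bright 3396 [108.5   3.4] [23.6 29.1] 1.2 U [ 97.  119.8] V [-11.   17.6] z 175.8
posttop z 4407 [108.3  10.4] [24.4 44.1] 0.3 U [ 96.2 120.1] V [-11.1  31. ] z 175.7
u30 34 [34.7  3. ] [13.4  0.6] 89.9 U [34.4 35. ] V [-3.7  9.7] z 177.7
u35 364 [37.3  3.1] [13.9  4.7] 89.6 U [35.  39.6] V [-3.7  9.6] z 177.3
u40 304 [42.5  3.4] [39.6  4.9] 90.0 U [42.9 45. ] V [-16.   22.7] z 181.7
u45 1128 [47.5  3.1] [ 5. 40.] 0.0 U [45.1 49.8] V [-16.5  22.8] z 181.2
u50 485 [52.5  3.2] [ 5.  29.6] 0.0 U [50. 55.] V [-11.5  17.9] z 167.2
u55 478 [57.4  3.2] [ 4.9 29.4] 0.0 U [55.1 59.8] V [-11.4  17.7] z 166.8
u60 482 [62.5  3.3] [29.5  4.8] 90.0 U [60.1 64.8] V [-11.3  17.6] z 166.6
u65 502 [67.5  3.5] [29.4  4.9] 89.9 U [65.1 69.8] V [-11.2  18. ] z 166.8
u70 523 [72.4  3.1] [29.6  4.8] 90.0 U [70.  74.8] V [-11.6  17.8] z 166.9
u75 534 [77.6  3.3] [ 4.8 30. ] 0.0 U [75.2 79.9] V [-11.6  18.1] z 167.4
u80 504 [82.5  3.3] [ 4.9 29.6] 0.1 U [80.1 84.9] V [-11.4  18. ] z 166.4
u85 299 [87.6  3.6] [ 4.8 13.6] 0.2 U [85.3 90. ] V [-3.2 10.3] z 165.8
u90 296 [92.5  3.6] [ 5.  13.5] 0.2 U [90.1 95. ] V [-3.1 10.3] z 165.8
u95 991 [97.5 10.4] [ 5. 44.] 0.0 U [ 95.1 100. ] V [-11.3  30.5] z 175.0
u100 1139 [102.5  10.6] [43.9  5. ] 90.0 U [100. 105.] V [-11.   32.1] z 175.3
u105 1144 [107.5  10.6] [ 5.  43.7] 0.0 U [105.1 109.9] V [-11.   32.1] z 175.4
foot 8407 [118.5   3.5] [110.5 110.2] 0.2 U [ 64.4 172.3] V [-50.7  57.4] z 12.7
plate 25606 [ 1.1 -0. ] [27.8 70. ] 0.1 U [-5.6 14.9] V [-34.1  34. ] z 250.9
plate low 4482 [ 4.  -0.1] [ 2.  60.1] 0.2 U [3.3 4.6] V [-29.6  29.3] z 176.7
```

The stand is square to the plate within 0.5° and offset 3.4 mm along the jaw line. The lip's outer face is about 30 mm from the plate's back and the clip about 39 mm. I'll lower to window height, centre, and advance 30 mm.

Request:
move_arm(jaw=[0.05,0.05,0.05,0.05,0.05,0.05,0.05,0.05], offset=[[0.0024,0.0024,-0.015],[0,0,-0.02],[0,0,-0.015],[0,0,-0.007],[0,0,0],[-0.007,0.007,0],[-0.007,0.007,0],[0,0,0]], roll=[0.2,0,0,0,0,0,0,0])

```text
t: 8.35
ee_pos: [0.6127, 0.1503, 0.1509]
eef_rot: [1.204, 2.901, 0.001]
force: [0.7, 0.5, -2.1]
opening: 0.0591
finger_force: 64.7
```

```bash
cat > m.py <<'E'
from h import *
import sys
s=st(); O=np.array(s['ee_pos'])[:2]; R=Ro.from_rotvec(s['eef_rot']).as_matrix(); t=R[:2,1]; n=np.array([-t[1],t[0]])
print('along n F',np.round(np.array(s['force'])[:2]@n,1),'lat',np.round(np.array(s['force'])[:2]@t,1))
im,d=camera('wrist'); P=pts('wrist',d); cv2.imwrite(f'pics/{sys.argv[1]}.png',im)
A=P[...,:2]-O;U=A@n*1e3;V=A@t*1e3;Z=P[...,2]*1e3;ok=d>0; z0=s['ee_pos'][2]*1e3
def r(lab,m):
    if m.sum()>10: print(lab,m.sum(),'U',np.round(np.percentile(U[m],[2,50,98]),1),'V',np.round(np.percentile(V[m],[2,50,98]),1),'z',np.round(np.percentile(Z[m],[2,50,98]),1))
r('plate top',ok&(abs(Z-z0-44.4)<8)&(U>-15)&(U<3)&(abs(V)<25))
r('plate back',ok&(Z<z0+38)&(Z>z0-60)&(abs(U)<9)&(abs(V)<29))
r('lip',ok&(abs(Z-177)<2.5)&(U>-5)&(abs(V)<9)&(U<40))
r('clip',ok&(abs(Z-181)<3)&(U>2)&(U<60)&(abs(V)<22)); r('post',ok&(abs(Z-175)<3)&(abs(V)<15)&(U>55)&(U<150))
E
python3 m.py w4
```

```text
t 8.35 tcp [612.7 150.3 150.9] yaw 44.9 F [ 0.7  0.5 -2.1] open 59.1 q6 1.03 ff 64.6843322989298
along n F -0.1 lat 0.8
plate top 3140 U [-5.7 -1.3  2.9] V [-24.    0.3  24.1] z [194.6 195.6 196.7]
plate back 7004 U [-4.3  4.1  4.9] V [-28.   -0.1  28. ] z [141.5 167.2 188.4]
lip 797 U [15.  19.4 30.1] V [-7.7 -0.1  7.6] z [174.7 177.2 179.2]
clip 2746 U [ 3.6 26.3 30.1] V [-19.8  -0.1  19.9] z [178.1 181.2 183.6]
post 7933 U [ 58.9  88.9 100.5] V [-13.8   0.3  14.4] z [172.4 175.4 176.8]
```

The plate is centred at the right height, and its top is 195 mm. I'll lower it 2 mm, then close the gap and push slowly.

Request:
move_arm(jaw=[0.05,0.05,0.05,0.05,0.05,0.05,0.05,0.05], offset=[[0,0,-0.002],[-0.0035,0.0035,0],[-0.0035,0.0035,0],[-0.0028,0.0028,0],[-0.0015,0.0015,0],[-0.0015,0.0015,0],[0,0,0],[0,0,0]], roll=[0,0,0,0,0,0,0,0])

```text
t: 9.4
ee_pos: [0.6004, 0.1622, 0.1483]
eef_rot: [1.206, 2.901, -0.0]
force: [-0.1, -0.5, -1.0]
opening: 0.0595
finger_force: 64.7
```

```bash
python3 m.py w5
```

```text
t 9.4 tcp [600.4 162.2 148.3] yaw 44.8 F [-0.1 -0.5 -1. ] open 59.5 q6 1.05 ff 64.68448686471675
along n F -0.3 lat -0.4
plate top 2966 U [-5.3 -1.1  2.8] V [-23.8   0.3  23.9] z [192.1 193.1 194.1]
plate back 5397 U [2.9 4.7 8.6] V [-28.5  -1.2  28.5] z [ 95.6 174.6 185.9]
lip 519 U [ 2.2 12.9 13.8] V [-8.4 -0.   8.3] z [174.7 176.9 179.3]
clip 2908 U [ 4.   9.7 13.6] V [-19.6   0.7  20.1] z [178.2 181.3 183.7]
post 6776 U [60.9 72.9 83.9] V [-13.6   0.3  14.4] z [174.2 175.5 176.8]
```

Request:
move_arm(jaw=[0.05,0.05,0.05,0.05,0.05,0.05], offset=[[-0.0007,0.0007,0],[-0.0007,0.0007,0],[-0.0007,0.0007,0],[-0.0007,0.0007,0],[0,0,0],[0,0,0]], roll=[0,0,0,0,0,0])

```text
t: 10.2
ee_pos: [0.5979, 0.1647, 0.1484]
eef_rot: [1.206, 2.9, -0.0]
force: [2.4, -3.3, -2.3]
opening: 0.0594
finger_force: 64.8
```

Request:
move_arm(jaw=[0.05,0.05,0.05,0.05,0.05,0.05], offset=[[-0.0007,0.0007,0],[-0.0007,0.0007,0],[-0.0007,0.0007,0],[0,0,0],[0,0,0],[0,0,0]], roll=[0,0,0,0,0,0])

```text
t: 10.95
ee_pos: [0.5959, 0.1667, 0.1484]
eef_rot: [1.206, 2.9, -0.001]
force: [4.6, -4.6, -2.0]
opening: 0.0591
finger_force: 64.8
```

```bash
python3 m.py w6
```

```text
t 10.95 tcp [595.9 166.7 148.4] yaw 44.8 F [ 4.6 -4.6 -2. ] open 59.1 q6 1.06 ff 64.76553690328728
along n F -6.5 lat 0.0
plate top 2960 U [-5.4 -1.1  2.8] V [-23.9  -0.   24. ] z [192.1 193.2 194.3]
plate back 5757 U [3.9 4.7 8.6] V [-28.5  -1.5  28.4] z [ 96.3 173.6 186. ]
lip 333 U [10.  10.6 11.2] V [-8.7  0.3  8.6] z [174.6 177.  179.4]
clip 2589 U [ 4.1  7.7 11.1] V [-19.7   0.3  20.1] z [178.3 181.4 183.7]
post 6183 U [55.5 66.9 77.6] V [-13.6   0.3  14.4] z [174.3 175.5 176.8]
```

The contact force is about 6 N. The plate front has to go about 3.6 mm further plus margin, so I'll push 5.7 mm.

Request:
move_arm(jaw=[0.05,0.05,0.05,0.05,0.05,0.05,0.05,0.05], offset=[[-0.0007,0.0007,0],[-0.0007,0.0007,0],[-0.0007,0.0007,0],[-0.0007,0.0007,0],[-0.0006,0.0006,0],[-0.0006,0.0006,0],[0,0,0],[0,0,0]], roll=[0,0,0,0,0,0,0,0])

```text
t: 12.0
ee_pos: [0.5922, 0.1704, 0.1484]
eef_rot: [1.206, 2.899, -0.001]
force: [5.1, -4.1, -3.2]
opening: 0.0588
finger_force: 64.9
```

```bash
python3 m.py w7
```

```text
t 12.0 tcp [592.2 170.4 148.4] yaw 44.8 F [ 5.1 -4.1 -3.2] open 58.8 q6 1.07 ff 64.88241822109558
along n F -6.5 lat 0.7
plate top 2972 U [-5.4 -1.1  2.9] V [-23.9   0.   24.1] z [192.2 193.2 194.3]
plate back 5741 U [3.9 4.7 8.5] V [-28.4  -1.5  28.4] z [ 96.6 173.3 185.9]
lip 320 U [10.  10.7 11.3] V [-8.5 -0.   8.5] z [174.6 177.2 179.3]
clip 2629 U [ 4.1  7.7 11.1] V [-19.7   0.4  20.1] z [178.3 181.4 183.8]
post 4709 U [55.4 64.2 72.6] V [-13.6   0.3  14.4] z [174.2 175.5 176.8]
```

View pics/w7.png

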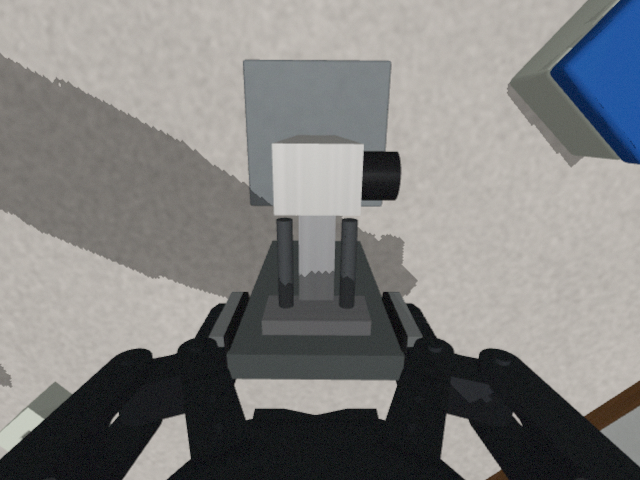

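The wrist view shows the clip against the plate's back at (315,320), centred on the bar at (315,290), with a deflection of about 8.5 mm. The plate front is about 2.5 mm behind the lip, so I can press down.

Request:
move_arm(jaw=[0.05,0.05,0.05,0.05], offset=[[0,0,-0.0015],[0,0,-0.0015],[0,0,-0.0015],[0,0,-0.0015]], roll=[0,0,0,0])

```text
t: 12.55
ee_pos: [0.5931, 0.1707, 0.1436]
eef_rot: [1.206, 2.897, 0.001]
force: [4.2, -5.8, 2.1]
opening: 0.0587
finger_force: 65.1
```

Request:
move_arm(jaw=[0.05,0.05,0.05,0.05,0.05], offset=[[0,0,-0.002],[0,0,-0.002],[0,0,-0.002],[0,0,-0.001],[0,0,0]], roll=[0,0,0,0,0])

```text
t: 13.18
ee_pos: [0.5932, 0.1708, 0.1366]
eef_rot: [1.206, 2.897, 0.002]
force: [4.6, -5.8, 1.4]
opening: 0.0595
finger_force: 65.2
```

```bash
python3 m.py w8
```

```text
t 13.18 tcp [593.2 170.8 136.6] yaw 44.8 F [ 4.6 -5.8  1.4] open 59.5 q6 1.07 ff 65.1732921868097
along n F -7.3 lat -0.9
plate top 3340 U [-12.2  -1.6   2.9] V [-23.9  -0.1  23.9] z [177.  181.3 182.4]
plate back 3721 U [3.7 4.7 5.4] V [-28.6   9.8  28.7] z [ 83.8 142.1 173.5]
lip 442 U [10.  10.7 11.4] V [-8.7 -0.1  8.5] z [174.6 177.1 179.4]
clip 3452 U [ 2.2  7.4 11.2] V [-20.3  -0.4  20.2] z [178.3 181.3 182.5]
post 6075 U [55.4 64.5 72.9] V [-14.4  -0.1  14.2] z [174.2 175.5 176.8]
```

It's going in freely. I'll take the last 4 mm in small steps.

Request:
move_arm(jaw=[0.05,0.05,0.05,0.05,0.05], offset=[[0,0,-0.001],[0,0,-0.001],[0,0,-0.001],[0,0,-0.0005],[0,0,0]], roll=[0,0,0,0,0])

```text
t: 13.85
ee_pos: [0.5932, 0.1708, 0.1332]
eef_rot: [1.206, 2.897, 0.002]
force: [4.6, -4.8, 1.6]
opening: 0.0594
finger_force: 65.2
```

Request:
move_arm(jaw=[0.05,0.05,0.05], offset=[[0,0,-0.0005],[0,0,-0.0005],[0,0,0]], roll=[0,0,0])

```text
t: 14.22
ee_pos: [0.5933, 0.1708, 0.1325]
eef_rot: [1.206, 2.897, 0.002]
force: [4.4, -4.7, 4.4]
opening: 0.0591
finger_force: 65.3
```

```bash
python3 m.py w9
```

```text
t 14.22 tcp [593.3 170.8 132.5] yaw 44.8 F [ 4.4 -4.7  4.4] open 59.1 q6 1.07 ff 65.34958790056407
along n F -6.4 lat -0.2
plate top 3226 U [-12.2  -2.7   2. ] V [-23.9  -0.5  24. ] z [174.9 177.3 178.4]
plate back 3744 U [1.6 4.6 5.4] V [-28.7   9.9  28.7] z [ 80.7 139.3 169.4]
lip 1295 U [-4.7  0.2 11.3] V [-8.6 -0.1  8.6] z [174.8 177.4 179.2]
clip 2737 U [ 4.6  9.  11.3] V [-19.8  -0.4  18.8] z [178.2 181.3 182.5]
post 6575 U [55.4 64.6 73.1] V [-14.4  -0.1  14.2] z [174.2 175.5 176.8]
```

Contact is starting, with the plate top near 177. I'll press a touch more, ease it out onto the lip, then press again.

Request:
move_arm(jaw=[0.05,0.05,0.05,0.05,0.05,0.05,0.05], offset=[[0,0,-0.0005],[0,0,-0.0003],[0,0,0],[0.0006,-0.0006,0],[0.0006,-0.0006,0],[0.0004,-0.0004,0],[0,0,0]], roll=[0,0,0,0,0,0,0])

```text
t: 15.15
ee_pos: [0.5943, 0.17, 0.1324]
eef_rot: [1.205, 2.898, 0.004]
force: [0.6, -4.5, 9.0]
opening: 0.059
finger_force: 65.8
```

```bash
python3 m.py w10
```

```text
t 15.15 tcp [594.3 170.  132.4] yaw 44.8 F [ 0.6 -4.5  9. ] open 59.0 q6 1.07 ff 65.82537541980855
along n F -3.6 lat -2.7
plate top 3066 U [-10.8  -2.7   2. ] V [-23.9  -0.2  24.1] z [176.  177.3 178.4]
plate back 3726 U [1.1 4.6 5.3] V [-28.6  10.1  28.7] z [ 80.1 139.3 169.3]
lip 1261 U [-4.7  0.  11.2] V [-8.7 -0.2  8.7] z [174.8 177.2 179.3]
clip 2763 U [ 4.5  8.9 11.3] V [-19.9  -0.5  18.6] z [178.2 181.2 182.5]
post 7036 U [55.5 65.3 74.3] V [-14.4  -0.2  14.1] z [174.2 175.5 176.8]
```

It has bottomed out (9 N) with the mid-point at about 114.3 mm. Now I'll release and lift away.

Request:
move_arm(jaw=[0.085,0.085,0.085,0.085,0.085,0.085], offset=[[0,0,0],[0,0,0],[0,0,0],[0,0,0],[0,0,0],[0,0,0]], roll=[0,0,0,0,0,0])

```text
t: 15.95
ee_pos: [0.593, 0.1695, 0.1299]
eef_rot: [-1.206, -2.901, 0.0]
force: [-0.0, 0.4, -0.2]
opening: 0.0847
finger_force: 0.0
```

```bash
python3 m.py w11
```

```text
t 15.95 tcp [593.  169.5 129.9] yaw 44.8 F [-0.   0.4 -0.2] open 84.7 q6 1.07 ff 0.0
along n F 0.3 lat 0.3
plate top 3484 U [-11.5  -3.8   2.9] V [-24.3   0.   24.4] z [169.7 177.4 180.8]
plate back 4160 U [-0.6  2.9  8.9] V [-28.2  -7.4  28.6] z [ 79.8 140.7 167.4]
lip 1090 U [-4.8 -0.7  9.4] V [-8.7 -0.3  8.6] z [174.7 177.4 179.3]
clip 2836 U [2.8 7.  9.4] V [-18.8   0.7  19.7] z [178.3 181.3 182.4]
post 6991 U [55.4 64.9 73.8] V [-13.5   0.3  14.4] z [174.2 175.6 176.8]
```

View pics/w11.png

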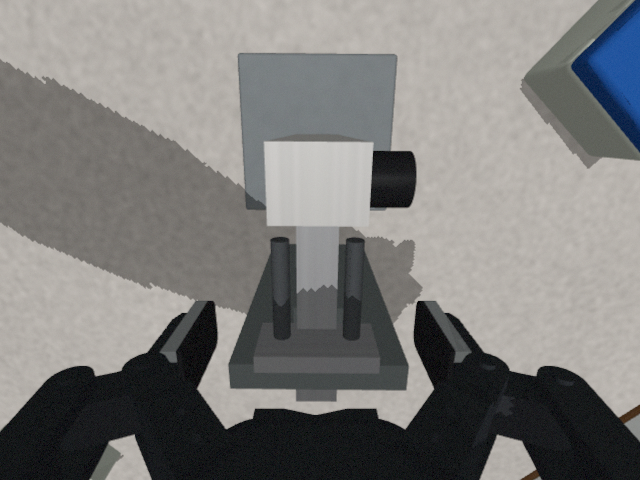

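The jaws are open and clear of the plate on both sides. The lip shows in front of the plate at (317,395), and the plate top is level at about 177 mm. I'll lift straight up, then check.

Request:
move_arm(jaw=[0.085,0.085,0.085,0.085,0.085,0.085,0.085], offset=[[0,0,0.01],[0,0,0.02],[0,0,0.03],[0,0,0.03],[0,0,0.02],[0,0,0],[0,0,0]], roll=[0,0,0,0,0,0,0])

```text
t: 16.88
ee_pos: [0.5927, 0.1694, 0.2394]
eef_rot: [-1.206, -2.9, 0.001]
force: [1.3, -0.1, 0.2]
opening: 0.0852
finger_force: 0.0
```

Run:
```python
from h import *
s=st(); im,d=camera('wrist'); P=pts('wrist',d); R=Ro.from_rotvec(s['eef_rot']).as_matrix(); t=R[:2,1]; n=np.array([-t[1],t[0]])
A=P[...,:2]-np.array(s['ee_pos'])[:2];U=A@n*1e3;V=A@t*1e3;Z=P[...,2]*1e3
m=(d>0)&(abs(Z-177)<4)&(U>-14)&(U<2)&(abs(V)>9)&(abs(V)<40); print('top',cv2.minAreaRect(np.stack([U[m],V[m]],1).astype(np.float32)),np.median(Z[m]),np.median(Z[m&(V>9)]),np.median(Z[m&(V<-9)]))
m=(d>0)&(abs(Z-110)<55)&(abs(V)<29)&(abs(V)>21)&(U>-20)&(U<15)
if m.sum()>20: q=np.stack([Z[m],U[m]]); print('back slope',np.polyfit(q[0],q[1],1),m.sum())
im,_=camera('scene'); cv2.imwrite('pics/fin.png',cv2.resize(im[130:290,330:490],(480,480),interpolation=2))
```

```text
t 16.88 tcp [592.7 169.4 239.4] yaw 44.8 F [ 1.3 -0.1  0.2] open 85.2 q6 1.07 ff 0.0
top ((-2.8626041412353516, 1.1038875579833984), (9.835299491882324, 59.99821090698242), 0.21836654841899872) 176.97331802363777 177.0503535194192 176.89784157495797
back slope [-3.32628644e-03  3.38776629e+00] 684
```

View pics/fin.png

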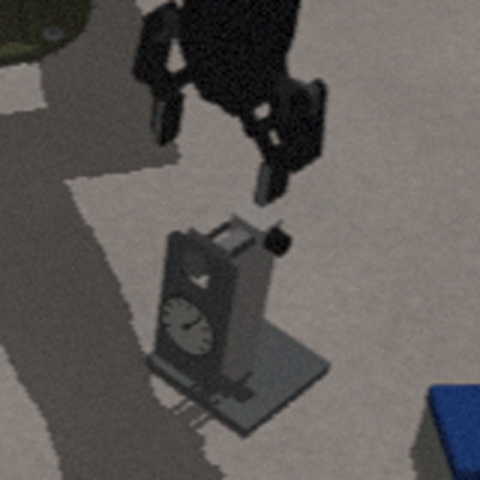

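The plate hangs home with its top at 177 mm. It is upright and square, with the dial outward at (187,325), and the gripper is clear.

```bash
python3 -c "
from workcell import *
print(job_done())"
```

```text
the job is handed in; nothing more can be done
None
```

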